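# Lock the assembly slide with the ball-lock pin

### The arm

A 6-joint arm with a two-finger parallel gripper is mounted at the origin on a cart in front of the work surface, level with it; the furniture and walls round the work are solid. World frame = base frame: x ahead of the robot, y to its left, z up, the work surface at z = 0. Lengths are in m, angles in rad, forces in N, time in s.
With the tool pointing down it reaches from about 0.25 to 0.775 m from the base axis. Payload 4 kg.
Tool frame: the origin (TCP) lies between the finger pads; the fingertips stand 25 mm ahead of it and the grasp point (between the pads) lies 6 mm ahead of it (robot.tip_reach is the distance from the TCP to the fingertips, in m); z points along the fingers, y is the line along which they close (so a half turn about z gives the same grasp; the last joint's range is limited). The gripper opens to 94 mm and grips with 3 to 60 N. Pads are 16 mm wide; open, the fingers measure 119 mm over their backs; the gripper's body (75 mm by 177 mm) begins 78 mm behind the grasp point.
Start: joints at [1.231, 0.087, 1.371, -0, 1.684, -0.103], TCP at [0.129, 0.535, 0.231] pointing down, gripper open.
Joint ranges: [-3.1, 3.1], [-0.76, 2.03], [0.27, 2.55], [-1.08, 4.22], [0.17, 2.65], [-2.57, 2.57]. Speed limits (rad/s): [2.79, 2.79, 3.14, 3.14, 3.14, 3.14].

### API

Orientations are given as [roll, pitch, yaw] about the fixed x, y, z axes, in that order (R = Rz(yaw) Ry(pitch) Rx(roll)).
In Python, from bench import sensors, snapshot, camera_info, ticket, robot gives the robot as it stands.
- The arm moves only by the tool arm_command, never from a script. Its argument "plan" is a list of rows, each an object with "grip": the closure, from -1 (fully open) to 1 (shut); "slide": the shift along the tool's x, y, z normalised to -1 to 1, where 1 is 500 mm, a list of three; "spin": the turn about the tool's z normalised to -1 to 1, where 1 is 5 degrees. A call has 1 to 10 rows; each row shifts and turns the commanded pose from where the row before left it, along the tool's axes as they then stand; what a row does not reach is not made up. A row lasts 1/8 s, in which the tool goes at most 62.5 mm and 10.7 degrees, less where a joint would pass 70% of its speed; a pose out of reach is approached as far as the arm can. A call with a number of a shift or a turn outside -1 to 1 is refused whole. A call with a gripper value outside its range is refused whole. The fingers move at their own pace and stop on an object; the grip force is fixed at half the most. Time passes only in rows, so rows that do not move let the fingers close. It gives the time, the measured TCP pose, the force, the opening and the grip force at its end, in the units of the state.
- sensors.get_obs(): the state, without advancing time (a new reading comes with each control period).
- snapshot(name): name is "side" or "top" or "wrist"; returns the picture (480x640x3 uint8, red, green, blue); there is no depth.
- camera_info(name): a dict with "fx", "fy", "cx", "cy" (pixels), "k1" (the pictures are not rectified: a ray, as slopes to the right and down, at radius r is drawn at 1 + k1 r^2 times it, then the intrinsics apply), "position" and "rotation" of the camera in the world. Camera axes: x right, y up, looking along -z (the intrinsics and any distortion apply to the point x, -y, -z); pixel columns grow to the right and rows downward; lengths in m; the calibration is good to about 2 mm. A picture is of the moment at which its call begins: read the wrist's pose just before it. camera_info takes no time and is no camera call; for the wrist camera it gives the pose at the moment of the call.
- ticket.close_job(): hands the job in; it is judged then, once.
The state is a dict: "time": time; "joint_positions": joint angles; "qvel": joint speeds; "joint_torque": joint torques, N m; "tool_pos": TCP position; "ee_rot": TCP orientation; "wrist_force": force on the tool from outside, world axes, zero at the start; "wrist_torque": the same for the moment, N m; "width": finger opening in m; "finger_force": force on a finger pad.
Only numpy, scipy, OpenCV 4.12 (cv2) and the standard library are available. Lean on these libraries where they do the work, as an engineer would, in place of code of your own. Each camera call takes 0.05 s, during which the arm holds its last target. There are 200 camera calls.

### The job

Take the ball-lock pin (the one with the spring button on the side of its head) out of its parking block, holding its button pressed in, put it through the hole in the sliding carriage, draw the carriage along with it until the pin drops through the hidden hole in the bar below, and push it fully home. Then let go, so that the button springs out and the pin is locked. Feel your way slowly with light pressure and never force the pin against the fixture; leave the plain pin in its block.

Things in the scene. Friction and masses are not known exactly. Their poses are not given: they have to be found in the camera images.
- pin_grip (a point): Centre of the ball-lock pin's head, on its axis, 28 mm above the flange's underside. Black box head, 26 mm along own x, 40 mm tall (8 to 48 mm above the flange's underside). A metal spring button stands on its +y side: face 19 mm from the axis when free, 14 mm when pressed in; the ribbed fixed face on the -y side is 14 mm from the axis. Own z up.
- pin_button (a joint): Press of the ball-lock pin's button, m: 0 = out (balls out, locked), 0.005 = fully in (balls in). Gripping the head along its own y axis (33 mm wide, 28 when pressed) pushes the button in and holds it in; the axis is then midway between the fingers. It takes 4 N to start and 8 N fully in; a grip of 40 N or more is steady.
- pin_seat (a point): Centre of the underside of the ball-lock pin's steel flange (32 mm across, 4 mm thick). The steel shank below, 14 mm thick, is 39 mm long, its last 4 mm tapering to a 7 mm tip. While the button is out, two balls stand 3 mm out of the shank's x sides, 29 mm below the flange, and it passes no 16 mm hole.
- plain_pin_grip (a point): Centre of the round black head (27 mm across) of a plain pin without button or balls, otherwise as the ball-lock pin. To be left alone. Each pin stands in its own grey parking block, 56 x 56 mm and 46 mm high, with a 22 mm hole; the flange rests on the block's top. Which block stands where varies.
- fixture: Slide fixture screwed to the bench, 100 mm wide (own x), 200 mm long (y from -86 to +114 mm), origin on the bench. A carriage, a plate 78 mm wide and 12 mm thick, slides along its y between two rails 46 mm high; the carriage's top is at 50 mm. A connector lies in a low nest on the carriage, about 70 mm to +y of its hole.
- bar_middle (a point): Mid point of the top of the steel index bar, 36 mm above the bench, 2 mm below the carriage, hidden by it; axes as the fixture's. The bar is 10 mm thick, free space below. It has one 15.5 mm hole, on the line x = 0. The bar was clamped by hand: its hole lies anywhere from 15 mm to -y to 15 mm to +y of this point. It does not move.
- carriage_hole (a point): Centre, at the carriage's top face, of the 16 mm through hole in the carriage; it moves with the carriage. With the pin's tip resting on the index bar the underside of the pin's flange is 25 mm above this point; with the pin fully home it is level with it.
- carriage (a joint): Position of the carriage along the fixture's +y, m: the y of the carriage hole from the bar's mid point. Starts between -0.055 and -0.03, range -0.07 to 0.025. About 1.5 N moves it and it stays where it is left; the pin in its hole drags it along.

How it is judged:
By the outcome, as a careful person would: the job done as asked, in the order asked, and still so for the second after the job is handed in, with the robot touching nothing.
It also fails if it takes over 64 s, if anything falls off the work surface, if the arm or the gripper's body presses on something with over 40 N, if the wrist force passes 120 N, or if a joint passes its speed limit or range.

## Working session

There is one attempt and no reset: what is moved stays moved. The work goes in short steps, Python scripts to look and compute and a tool call to move; the robot and the scene stay as the last step left them, time stands still between calls to the robot, and variables do not carry over. Pictures are saved under pics/ and viewed, at most 10 in all, crops included, and the job is handed in when it is done.

Besides the shell and the picture viewer there is one more tool, called after "Call:" as name(argument=value, ...) on one line, values as JSON. arm_command: Moves the arm, as the interface text tells. Scaled input: -1 to 1 covers 500 mm each way for a shift and 5 degrees each way for a turn. Its arguments: {"type":"object","properties":{"plan":{"type":"array","items":{"type":"object","properties":{"grip":{"type":"number"},"slide":{"type":"array","items":{"type":"number"}},"spin":{"type":"number"}}}}},"required":["plan"]}

```bash
ls; mkdir -p pics; python3 - <<'E'
from bench import sensors,snapshot,camera_info
import cv2,numpy as np
o=sensors.get_obs();print(o)
a=[]
for n in("top","side"):
    im=snapshot(n);cv2.imwrite(f"pics/{n}0.png",im[...,::-1]);print(n,camera_info(n))
print(camera_info("wrist"))
E
```

```text
pics
{'time': 0.0, 'joint_positions': array([ 1.23088957e+00,  8.79656745e-02,  1.37225327e+00,  2.83310703e-05,
        1.68359831e+00, -1.03071241e-01]), 'qvel': array([-0.00127873,  0.00068519, -0.00032857,  0.00078012,  0.00074447,
        0.00033861]), 'joint_torque': array([ 1.77205613e-03, -3.40182567e+01, -3.02431512e+01,  7.19076977e-02,
        3.30590154e-02, -1.87174569e-04]), 'tool_pos': array([0.12885942, 0.53418244, 0.22929879]), 'ee_rot': array([-3.13938275e+00, -2.56895222e-04,  2.90476001e+00]), 'wrist_force': array([ 0.25590915, -0.24297965, -0.72014253]), 'wrist_torque': array([-0.00046836,  0.00148995, -0.03854622]), 'finger_force': 0.0, 'width': 0.0939932299000973}
top {'fx': 487.91985215803516, 'fy': 487.91985215803516, 'cx': 320.3413403295321, 'cy': 233.78491016548367, 'k1': 0.044617615502659747, 'position': array([ 0.44198248, -0.23548966,  0.93327298]), 'rotation': array([ 0.10625466, -0.00667957, -1.56282027])}
side {'fx': 571.3223657051386, 'fy': 571.3223657051386, 'cx': 315.1727416211707, 'cy': 236.31343935399298, 'k1': -0.1461205809943178, 'position': array([0.04515085, 0.08003178, 0.70330019]), 'rotation': array([ 0.75362115,  0.0123894 , -2.18602045])}
{'fx': 341.52151807645276, 'fy': 341.52151807645276, 'cx': 315.43895237172103, 'cy': 236.58917402072316, 'k1': -0.0588435797188708, 'position': array([0.0531426 , 0.55146552, 0.38348402]), 'rotation': array([-0.2648802 ,  0.00275611,  1.33323827])}
```

View pics/top0.png

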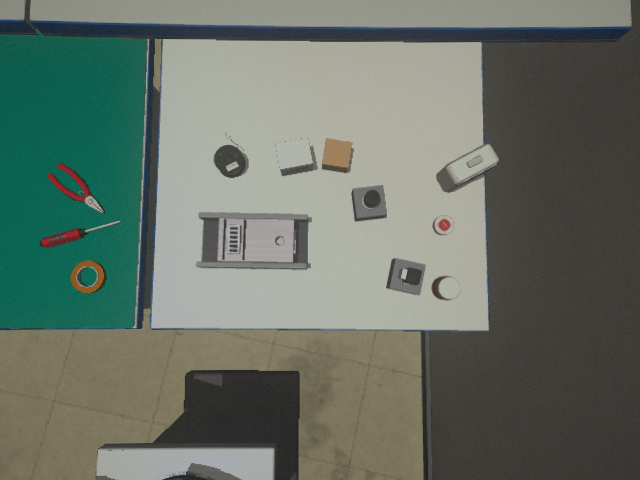

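View pics/side0.png

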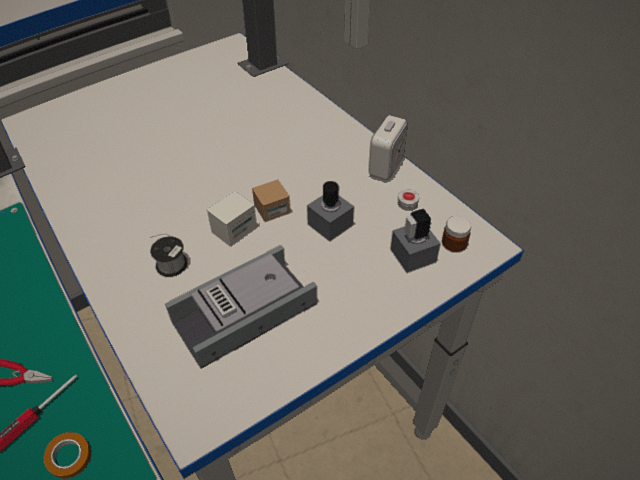

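The top view shows the ball-lock pin (black box head with its metal button on the left) at about (408,274). The plain round pin is at (372,200), the fixture spans (197–310, 213–268), the carriage hole is at (280,240) and the nest is at (232,240), so fixture +y points left. The side view agrees: pin at (420,222), plain pin at (331,193).

```bash
cat > h.py <<'E'
import numpy as np,cv2
from scipy.spatial.transform import Rotation as R
from bench import sensors,snapshot,camera_info
def ray(c,uv):
    K=np.array([[c['fx'],0,c['cx']],[0,c['fy'],c['cy']],[0,0,1.]])
    p=cv2.undistortPoints(np.array(uv,float).reshape(-1,1,2),K,np.array([c['k1'],0,0,0.]))[:,0]
    d=np.c_[p[:,0],-p[:,1],-np.ones(len(p))]
    return R.from_euler('xyz',c['rotation']).apply(d)
def plane(c,uv,z):
    d=ray(c,uv);return c['position']+d*((z-c['position'][2])/d[:,2])[:,None]
def proj(c,P):
    q=R.from_euler('xyz',c['rotation']).inv().apply(np.atleast_2d(P)-c['position'])
    s=np.c_[q[:,0],-q[:,1]]/-q[:,2:];s*=1+c['k1']*(s**2).sum(1)[:,None]
    return s*[c['fx'],c['fy']]+[c['cx'],c['cy']]
E
python3 - <<'E'
from h import *
c=camera_info('top')
print("hole",plane(c,[(280,240)],.05))
print("rails",plane(c,[(200,213),(311,216),(197,267),(310,267)],.046))
im=cv2.imread('pics/top0.png')
for n,(x,y) in dict(ball=(375,250),plain=(345,178)).items():
    cr=im[y:y+55,x:x+60].astype(int); 
    m=((cr.max(2)<135)).astype(np.uint8)
    k,l,s,_=cv2.connectedComponentsWithStats(m);i=1+s[1:,4].argmax()
    q=cv2.minAreaRect(np.argwhere(l==i)[:,::-1].astype(np.float32));print(n,q,s[i,4])
    b=cv2.boxPoints(q)+[x,y];print(b.round(),plane(c,b,.046).round(4),plane(c,b,.046).mean(0))
a=im[245:300,380:470];b=im[205:275,190:320]
cv2.imwrite('pics/crop.png',np.hstack([cv2.resize(a,None,fx=4,fy=6),cv2.resize(b,(440,330))]) )
print(plane(c,[(408,276),(403,272)],.094))
E
```

```text
hole [[ 0.52424492 -0.16744776  0.05      ]]
rails [[ 0.57298038 -0.02025167  0.046     ]
 [ 0.56934321 -0.22325281  0.046     ]
 [ 0.47436222 -0.01824952  0.046     ]
 [ 0.47587409 -0.22237578  0.046     ]]
ball ((30.47646713256836, 26.105880737304688), (34.81733322143555, 31.23798179626465), 12.52880859375) 1028
[[385. 288.]
 [392. 257.]
 [426. 265.]
 [419. 295.]] [[ 0.4399 -0.3584  0.046 ]
 [ 0.4952 -0.3711  0.046 ]
 [ 0.482  -0.4326  0.046 ]
 [ 0.427  -0.4195  0.046 ]] [ 0.46103124 -0.39543679  0.046     ]
plain ((23.597557067871094, 24.878049850463867), (33.0190315246582, 33.239898681640625), 83.6598129272461) 1063
[[350. 188.]
 [383. 185.]
 [387. 217.]
 [354. 221.]] [[ 0.6216 -0.2952  0.046 ]
 [ 0.629  -0.3563  0.046 ]
 [ 0.5679 -0.3627  0.046 ]
 [ 0.5606 -0.302   0.046 ]] [ 0.59476594 -0.32905001  0.046     ]
[[ 0.46011714 -0.39112997  0.094     ]
 [ 0.4668683  -0.38265376  0.094     ]]
```

Call:
arm_command(plan=[{"grip": -1,"slide": [-0.054,-0.082,0]},{"grip": -1,"slide": [-0.054,-0.082,0]},{"grip": -1,"slide": [-0.054,-0.082,0]},{"grip": -1,"slide": [-0.054,-0.082,0]},{"grip": -1,"slide": [-0.054,-0.082,0]},{"grip": -1,"slide": [-0.054,-0.082,0]},{"grip": -1,"slide": [-0.054,-0.082,0]},{"grip": -1,"slide": [-0.054,-0.082,0]},{"grip": -1,"slide": [-0.054,-0.082,0]},{"grip": -1,"slide": [-0.054,-0.082,0]}])

```text
invalid input at $.plan[0]: expected keys grip, slide, spin
```

Call:
arm_command(plan=[{"grip": -1,"slide": [-0.054,-0.082,0]},{"grip": -1,"slide": [-0.054,-0.082,0]},{"grip": -1,"slide": [-0.054,-0.082,0]},{"grip": -1,"slide": [-0.054,-0.082,0]},{"grip": -1,"slide": [-0.054,-0.082,0]},{"grip": -1,"slide": [-0.054,-0.082,0]},{"grip": -1,"slide": [-0.054,-0.082,0]},{"grip": -1,"slide": [-0.054,-0.082,0]},{"grip": -0.1,"slide": [-0.054,-0.082,0]},{"grip": -0.1,"slide": [-0.054,-0.082,0]}])

```text
invalid input at $.plan[0]: expected keys grip, slide, spin
```

Call:
arm_command(plan=[{"grip": -0.1,"slide": [0,0,0]},{"grip": -0.1,"slide": [0,0,0]}])

```text
invalid input at $.plan[0]: expected keys grip, slide, spin
```

```bash
python3 - <<'E'
from h import *
import pickle
o=sensors.get_obs();c=camera_info('wrist');im=snapshot('wrist')
pickle.dump(c,open('w1.pkl','wb'));cv2.imwrite('pics/w1.png',im[...,::-1])
print(o['tool_pos'],o['ee_rot'],o['width'],o['wrist_force'],o['time'],c['position'],c['rotation'])
print(proj(c,[.462,-.393,.094]))
E
```

```text
[0.1288876  0.53423077 0.2294151 ] [-3.13962675e+00 -1.74238853e-04  2.90483967e+00] 0.09401952508697117 [-0.78261175 -0.0828626   0.57374904] 0.1 [0.0531426  0.55146552 0.38348402] [-0.2648802   0.00275611  1.33323827]
[[-137.74459875  524.56022537]]
```

View pics/w1.png

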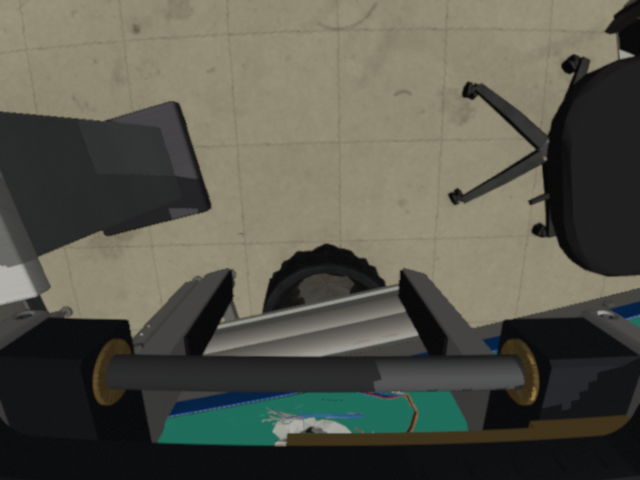

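The wrist view shows only the floor and cart edge: the rows were refused because the spin key was missing. The fingertips sit near row 280 and the camera looks towards tool +x, so I'll stop slightly beyond the pin.

Call:
arm_command(plan=[{"grip": -1,"slide": [-0.061,-0.081,0],"spin": 0},{"grip": -1,"slide": [-0.061,-0.081,0],"spin": 0},{"grip": -1,"slide": [-0.061,-0.081,0],"spin": 0},{"grip": -1,"slide": [-0.061,-0.081,0],"spin": 0},{"grip": -1,"slide": [-0.061,-0.081,0],"spin": 0},{"grip": -1,"slide": [-0.061,-0.081,0],"spin": 0},{"grip": -1,"slide": [-0.061,-0.081,0],"spin": 0},{"grip": -1,"slide": [-0.061,-0.081,0],"spin": 0},{"grip": -1,"slide": [-0.061,-0.081,0],"spin": 0},{"grip": -1,"slide": [-0.061,-0.081,0],"spin": 0}])

```text
time: 1.4
tool_pos: [0.3307, 0.0679, 0.2304]
ee_rot: [3.141, 0.001, 2.905]
wrist_force: [0.8, -0.2, 0.4]
width: 0.0939
finger_force: 0.0
```

Call:
arm_command(plan=[{"grip": -1,"slide": [-0.061,-0.081,0],"spin": 0},{"grip": -1,"slide": [-0.061,-0.081,0],"spin": 0},{"grip": -1,"slide": [-0.061,-0.081,0],"spin": 0},{"grip": -1,"slide": [-0.061,-0.081,0],"spin": 0},{"grip": -0.1,"slide": [-0.061,-0.081,0],"spin": 0},{"grip": -0.1,"slide": [-0.061,-0.081,0],"spin": 0},{"grip": -0.1,"slide": [-0.061,-0.081,0],"spin": 0},{"grip": -0.1,"slide": [-0.061,-0.081,0],"spin": 0},{"grip": -0.1,"slide": [-0.061,-0.081,0],"spin": 0},{"grip": -0.1,"slide": [-0.061,-0.081,0],"spin": 0}])

```text
time: 2.65
tool_pos: [0.5324, -0.3973, 0.2297]
ee_rot: [3.141, -0.001, 2.905]
wrist_force: [0.8, -0.0, 0.6]
width: 0.0515
finger_force: 0.0
```

Call:
arm_command(plan=[{"grip": -0.1,"slide": [0,0,0],"spin": 0},{"grip": -0.1,"slide": [0,0,0],"spin": 0}])

```text
time: 2.9
tool_pos: [0.5317, -0.3954, 0.2297]
ee_rot: [3.14, -0.001, 2.905]
wrist_force: [-0.4, -0.1, 0.4]
width: 0.0515
finger_force: 0.0
```

```bash
python3 - <<'E'
from h import *
import pickle
o=sensors.get_obs();c=camera_info('wrist');im=snapshot('wrist')
pickle.dump(c,open('w1.pkl','wb'));cv2.imwrite('pics/w2.png',im[...,::-1])
print(o['tool_pos'],o['ee_rot'],o['width'],o['wrist_force'],o['time'],o['joint_positions'])
print(proj(c,[.462,-.393,.094]))
E
```

```text
[ 0.53174065 -0.39536615  0.22967377] [ 3.14027741e+00 -1.45996840e-03  2.90477509e+00] 0.05154796680980451 [-0.42876861 -0.12369475  0.39510908] 2.9 [-7.25106754e-01  3.43823083e-01  1.06741806e+00  4.82926862e-04
  1.73225785e+00 -2.05900737e+00]
[[300.11283995 156.1442202 ]]
```

View pics/w2.png

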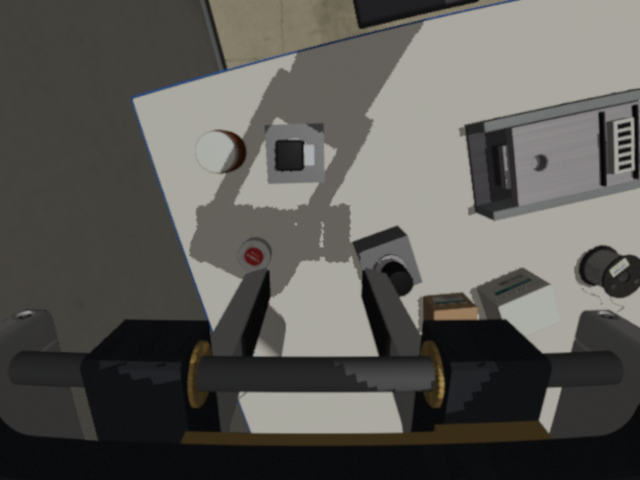

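The wrist view shows the pin head, a black square, at about (290,155) with the button to its right (~(309,154)). The white bottle is at (217,152) and the carriage hole at (540,162).

```bash
python3 - <<'E'
from h import *
import pickle
c=pickle.load(open('w1.pkl','rb'));im=cv2.imread('pics/w2.png')
def seg(box,f,z,nm):
    x0,y0,x1,y1=box;cr=im[y0:y1,x0:x1].astype(int);m=f(cr).astype(np.uint8)
    k,l,s,_=cv2.connectedComponentsWithStats(m);i=1+s[1:,4].argmax()
    q=cv2.minAreaRect(np.argwhere(l==i)[:,::-1].astype(np.float32));b=cv2.boxPoints(q)+[x0,y0]
    w=plane(c,b,z);print(nm,s[i,4],b.round(1).tolist(),'\n',w.round(4).tolist(),w.mean(0).round(4),[round(float(np.hypot(*(w[i]-w[i-1])[:2])),4) for i in range(4)],[round(float(np.degrees(np.arctan2(*(w[i]-w[i-1])[1::-1]))),1) for i in range(4)])
seg((266,130,326,182),lambda a:a.max(2)<75,.094,'head')
seg((262,118,330,190),lambda a:(a.max(2)<150)&(a.max(2)>85),.046,'block')
print(im[154,262:330:3].max(1))
g=im[140:185,515:570].max(2);print(g[5::6,::4])
seg((525,145,560,180),lambda a:a.max(2)<105,.05,'hole')
cv2.imwrite('pics/c1.png',np.hstack([cv2.resize(im[115:195,255:335],(400,400),interpolation=0),cv2.resize(im[125:205,500:580],(400,400),interpolation=0)]))
E
```

```text
head 886 [[274.0, 140.0], [303.0, 140.0], [303.0, 171.0], [274.0, 171.0]] 
 [[0.4443, -0.4106, 0.094], [0.45, -0.3875, 0.094], [0.4744, -0.3936, 0.094], [0.4686, -0.4173, 0.094]] [ 0.4593 -0.4023  0.094 ] [0.0252, 0.0238, 0.0252, 0.0243] [164.8, 76.2, -14.1, -103.7]
block 2954 [[262.0, 118.0], [329.0, 118.0], [329.0, 189.0], [262.0, 189.0]] 
 [[0.4201, -0.4217, 0.046], [0.4352, -0.3602, 0.046], [0.5005, -0.3754, 0.046], [0.4849, -0.4399, 0.046]] [ 0.4602 -0.3993  0.046 ] [0.0672, 0.0632, 0.0671, 0.0663] [164.3, 76.3, -13.1, -103.7]
[170 152 110 110  99  23  31  31  33  36  37  37  37  29 139 173 177 165
 117 118 119 167 169]
[[138 138 138 138 139 138 137 137 138 139 139 137 136 135]
 [133 140 141 141 139 138 138 137 136 134 133 133 134 135]
 [129 139 137 136 135  94  54  44 118 137 137 137 137 137]
 [112 140 139 139 134 136  64  43 100 135 135 134 134 134]
 [ 89 141 139 138 137  76  52  93 134 135 135 135 136 136]
 [ 68 139 137 136 137 136 137 137 137 137 136 136 136 136]
 [ 52 139 139 139 137 136 137 138 137 136 135 137 137 136]]
hole 173 [[533.8, 170.6], [535.2, 153.4], [547.7, 154.5], [546.3, 171.7]] 
 [[0.5289, -0.174, 0.05], [0.5124, -0.1711, 0.05], [0.5162, -0.1585, 0.05], [0.5328, -0.1613, 0.05]] [ 0.5226 -0.1662  0.05  ] [0.0133, 0.0167, 0.0131, 0.0168] [-107.1, 170.0, 73.2, -9.5]
```

View pics/c1.png

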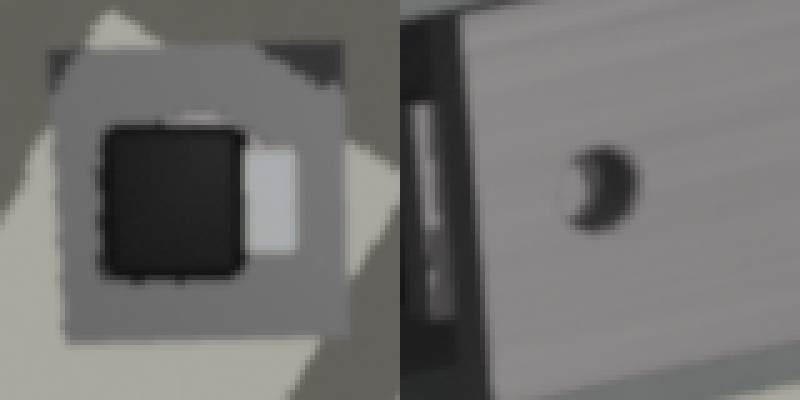

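The crop confirms it: head edges are aligned with the tool, with the box at u 274.5–303, the button out to 314.6 and the axis at about (291.5,155.5). That puts it at roughly (0.460,-0.400), which agrees with the block's centre. The carriage hole shows at (540,162).

Call:
arm_command(plan=[{"grip": -0.1,"slide": [0.046,-0.013,0],"spin": 0},{"grip": -0.1,"slide": [0.046,-0.013,0],"spin": 0},{"grip": -0.1,"slide": [0.046,-0.014,0],"spin": 0},{"grip": -0.1,"slide": [0,0,0.08],"spin": 0},{"grip": -0.1,"slide": [0,0,0.08],"spin": 0},{"grip": -0.1,"slide": [0,0,0.05],"spin": 0},{"grip": -0.1,"slide": [0,0,0],"spin": 0}])

```text
time: 3.82
tool_pos: [0.4591, -0.3966, 0.1239]
ee_rot: [3.139, -0.003, 2.906]
wrist_force: [0.1, 1.3, -0.1]
width: 0.0519
finger_force: 0.0
```

```bash
python3 - <<'E'
from h import *
o=sensors.get_obs();c=camera_info('wrist');im=snapshot('wrist')
cv2.imwrite('pics/w3.png',im[...,::-1])
print(o['tool_pos'],o['ee_rot'],o['time'])
print(proj(c,[[.460,-.4,.094],list(o['tool_pos'])]))
E
```

```text
[ 0.45909819 -0.39663098  0.12389285] [ 3.13907426 -0.00343208  2.90602894] 3.825
[[312.67118377 285.58950611]
 [318.47059705 306.35145321]]
```

View pics/w3.png

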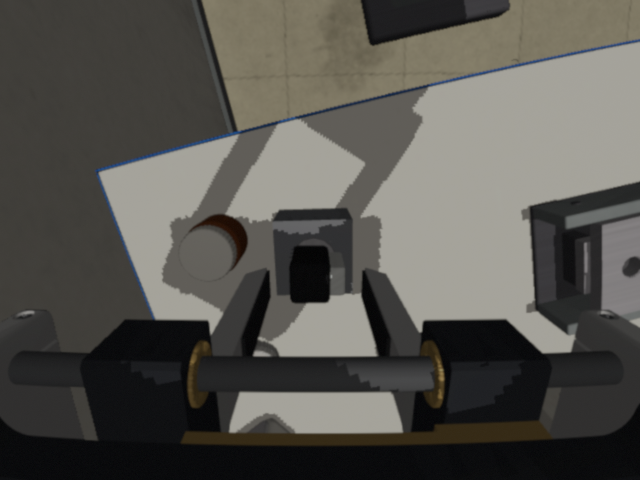

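The wrist view shows the head at columns 290–329 with the button out to 345, so the axis is at about 313 against 312.7 predicted. The fingers straddle it with room, and the bottle at (213,250) is clear.

Call:
arm_command(plan=[{"grip": -0.1,"slide": [-0.003,-0.003,0.03],"spin": 0},{"grip": -0.1,"slide": [0,0,0.03],"spin": 0},{"grip": -0.1,"slide": [0,0,0.028],"spin": 0},{"grip": -0.1,"slide": [0,0,0],"spin": 0}])

```text
time: 4.38
tool_pos: [0.4604, -0.4, 0.0791]
ee_rot: [3.139, -0.003, 2.905]
wrist_force: [0.0, -0.1, 0.0]
width: 0.0518
finger_force: 0.0
```

Call:
arm_command(plan=[{"grip": 1,"slide": [0,0,0],"spin": 0},{"grip": 1,"slide": [0,0,0],"spin": 0},{"grip": 1,"slide": [0,0,0],"spin": 0},{"grip": 1,"slide": [0,0,0],"spin": 0},{"grip": 1,"slide": [0,0,0],"spin": 0}])

```text
time: 5.0
tool_pos: [0.4617, -0.4012, 0.0821]
ee_rot: [-3.141, 0.001, 2.905]
wrist_force: [0.7, -0.4, 2.6]
width: 0.0274
finger_force: 30.4
```

Call:
arm_command(plan=[{"grip": 1,"slide": [0,0,-0.02],"spin": 0},{"grip": 1,"slide": [0,0,-0.03],"spin": 0},{"grip": 1,"slide": [0,0,-0.04],"spin": 0},{"grip": 1,"slide": [0,0,-0.04],"spin": 0},{"grip": 1,"slide": [0,0,-0.03],"spin": 0},{"grip": 1,"slide": [0,0,0],"spin": 0},{"grip": 1,"slide": [0,0,0],"spin": 0}])

```text
time: 5.88
tool_pos: [0.4611, -0.4006, 0.1607]
ee_rot: [3.141, -0.001, 2.905]
wrist_force: [0.9, -0.3, -2.3]
width: 0.0274
finger_force: 29.6
```

```bash
python3 - <<'E'
from h import *
o=sensors.get_obs();c=camera_info('wrist');im=snapshot('wrist');s=snapshot('side');cs=camera_info('side')
cv2.imwrite('pics/w4.png',im[...,::-1]);cv2.imwrite('pics/s4.png',s[...,::-1])
T=o['tool_pos'];print(T,o['ee_rot'],o['time'],o['width'],o['wrist_force'])
Z=np.array([0,0,1.]);P=np.array([T-.075*Z,T-.036*Z,T])
print('wrist',proj(c,P),'side',proj(cs,P))
p=proj(cs,P)[1].astype(int)
a=s[p[1]-60:p[1]+60,p[0]-60:p[0]+60,::-1];b=im[200:340,220:420,::-1]
cv2.imwrite('pics/c4.png',np.hstack([cv2.resize(a,(400,400)),cv2.resize(b,(400,400))]))
print(p-60)
E
```

```text
[ 0.46105018 -0.40060373  0.16072462] [ 3.14082241e+00 -1.05007208e-03  2.90478160e+00] 5.875 0.027448437145202453 [ 0.87366785 -0.28736098 -2.30193837]
wrist [[317.56346694 257.9025646 ]
 [317.95302518 278.8657749 ]
 [318.46380702 306.41587195]] side [[419.64377356 217.5999125 ]
 [422.75885242 198.9988271 ]
 [425.78681661 180.72475535]]
[362 138]
```

View pics/c4.png

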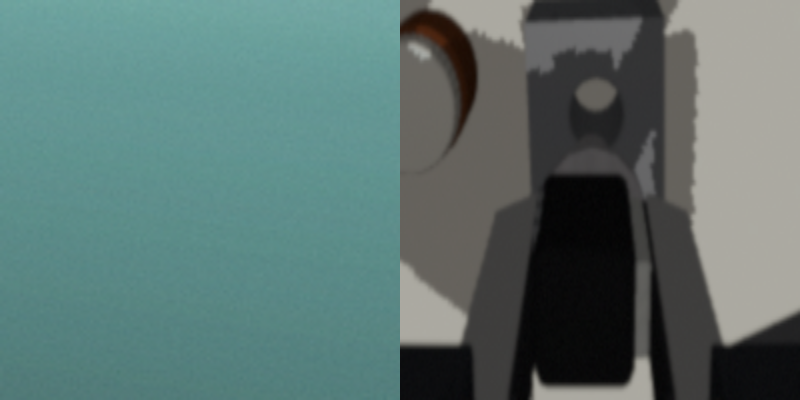

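The wrist crop shows the ball-lock pin held squarely between the pads with its button pressed in, hanging above its block's hole. The flange's front edge is at row ~252 and the head's lower front edge at row ~261. The side view is blocked by the arm.

```bash
python3 - <<'E'
from h import *
o=sensors.get_obs();c=camera_info('wrist');T=o['tool_pos'];y=o['ee_rot'][2]
ex=np.array([np.cos(y),np.sin(y),0]);ey=np.array([np.sin(y),-np.cos(y),0])
for uv,z in [((317.5,252),-.034),((313,261),-.028),((317,286),.012)]:
    d=plane(c,[uv],T[2]+z)[0]-T;print(uv,z,(d@ex*1e3).round(1),(d@ey*1e3).round(1))
# hole seen again from this pose?
im=cv2.imread('pics/w4.png');print(proj(c,[.5226,-.1662,.05]))
E
```

```text
(317.5, 252) -0.034 17.5 -0.3
(313, 261) -0.028 14.1 -2.8
(317, 286) 0.012 16.1 -0.8
[[602.33866633 249.13476447]]
```

Call:
arm_command(plan=[{"grip": 1,"slide": [-0.016,0.04,-0.002],"spin": 0},{"grip": 1,"slide": [-0.016,0.06,-0.002],"spin": 0},{"grip": 1,"slide": [-0.016,0.06,-0.002],"spin": 0},{"grip": 1,"slide": [-0.016,0.065,-0.002],"spin": 0},{"grip": 1,"slide": [-0.016,0.065,-0.002],"spin": 0},{"grip": 1,"slide": [-0.016,0.065,-0.002],"spin": 0},{"grip": 1,"slide": [-0.016,0.065,-0.002],"spin": 0},{"grip": 1,"slide": [-0.016,0.04,-0.002],"spin": 0},{"grip": 1,"slide": [0,0.024,0],"spin": 0},{"grip": 1,"slide": [0,0,0],"spin": 0}])

```text
time: 7.22
tool_pos: [0.5803, -0.1801, 0.1693]
ee_rot: [-3.141, -0.001, 2.906]
wrist_force: [-0.7, -0.9, -1.0]
width: 0.0276
finger_force: 29.2
```

```bash
python3 - <<'E'
from h import *
import pickle
o=sensors.get_obs();c=camera_info('wrist');im=snapshot('wrist')
cv2.imwrite('pics/w5.png',im[...,::-1]);pickle.dump((o,c),open('w5.pkl','wb'))
print(o['tool_pos'],o['ee_rot'],o['time'],o['wrist_force'],proj(c,[.5226,-.1662,.05]))
E
```

```text
[ 0.58028807 -0.18010473  0.16925101] [-3.14140592e+00 -5.80272540e-04  2.90577897e+00] 7.225 [-0.72207433 -0.86962084 -1.00763696] [[317.48541542 168.30801611]]
```

View pics/w5.png

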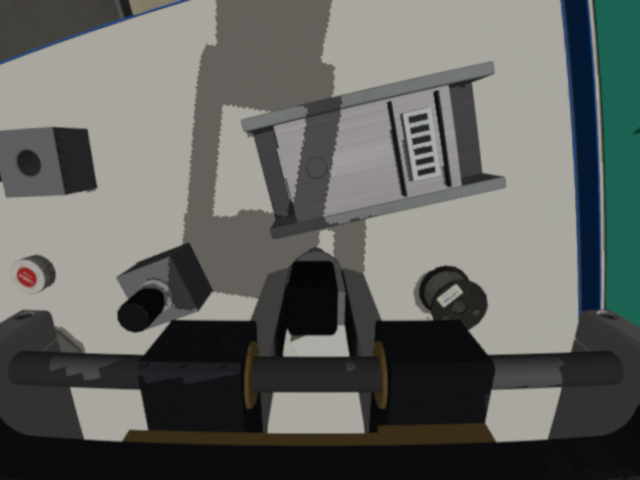

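The wrist view shows the carriage hole as a dark ring at about (316,167) and the rails running from (243,122) to (493,66) and from (273,235) to (505,185). The plain pin is at (145,305) in its block.

```bash
python3 - <<'E'
from h import *
import pickle
o,c=pickle.load(open('w5.pkl','rb'));im=cv2.imread('pics/w5.png')
g=cv2.resize(im[140:195,290:345],None,fx=8,fy=8,interpolation=cv2.INTER_CUBIC);g=cv2.cvtColor(g,cv2.COLOR_BGR2GRAY)
g=cv2.createCLAHE(3,(4,4)).apply(g)
ci=cv2.HoughCircles(cv2.GaussianBlur(g,(0,0),4),cv2.HOUGH_GRADIENT,1,30,param1=60,param2=12,minRadius=60,maxRadius=110)
print((ci[0][:4]/8+[289.56,139.56,0]) if ci is not None else None)
uv=(ci[0][:3,:2]/8+[289.56,139.56]);print(plane(c,uv,.05).round(4))
for a,b in [((243,121),(492,63)),((273,237),(505,187))]:
    w=plane(c,[a,b],.046);d=w[1]-w[0];print(w.round(4).tolist(),np.degrees(np.arctan2(-d[0],d[1])))
cv2.imwrite('pics/c5.png',g)
E
```

```text
NoneTraceback (most recent call last):
  File "<stdin>", line 8, in <module>
TypeError: 'NoneType' object is not subscriptable
```

```bash
python3 - <<'E'
from h import *
import pickle
o,c=pickle.load(open('w5.pkl','rb'));im=cv2.imread('pics/w5.png')
g=im.min(2)[152:184,300:334].astype(int)
r=g-cv2.medianBlur(im.min(2),31)[152:184,300:334]
for row in r[::1]: print(''.join('#' if v<-18 else '+' if v<-9 else '.' for v in row))
m=(r<-9).astype(np.uint8);k,l,s,_=cv2.connectedComponentsWithStats(m,connectivity=8);i=1+s[1:,4].argmax()
pt=np.argwhere(l==i)[:,::-1].astype(np.float32)+[300,152]
(u,v),rad=cv2.minEnclosingCircle(pt.astype(np.float32));e=cv2.fitEllipse(cv2.convexHull(pt.astype(np.float32)));print(u,v,rad,e)
print(plane(c,[(u,v),e[0]],.05))
for a,b in [((243,121),(492,63)),((273,237),(505,187))]:
    w=plane(c,[a,b],.046);d=w[1]-w[0];print(w.round(4).tolist(),np.degrees(np.arctan2(-d[0],d[1])))
E
```

```text
##................................
##................................
#+................................
..................................
..................................
................+.................
..................................
..................................
.........+........................
+.................................
..................................
...............................+#+
...............................++.
..........................+.......
......+...................+.......
......+...................+.......
......+...................+.......
......+...................+.......
......++..................+.......
.......+..................+.......
.......+..................+.......
........++...............+........
........++..............+.........
.........++...........++..........
..........+++.......+++......+#...
............++++++++++.......+#+..
...............++++...............
..................................
..................................
............................++....
............................++....
..................................
316.1499938964844 168.5 10.453454971313477 ((316.2312316894531, 168.20594787597656), (19.624305725097656, 20.943092346191406), 102.4356689453125)
[[ 0.52249874 -0.16725848  0.05      ]
 [ 0.52229118 -0.16714268  0.05      ]]
[[0.4738, -0.214, 0.046], [0.4759, -0.0183, 0.046]] -0.610940501191134
[[0.5695, -0.2159, 0.046], [0.5729, -0.0191, 0.046]] -0.9978648340330403
```

Call:
arm_command(plan=[{"grip": 1,"slide": [0.039,-0.001,0],"spin": 0},{"grip": 1,"slide": [0.039,-0.001,0],"spin": 0},{"grip": 1,"slide": [0.038,0,0],"spin": 0},{"grip": 1,"slide": [0,0,0.02],"spin": 0},{"grip": 1,"slide": [0,0,0.03],"spin": 0},{"grip": 1,"slide": [0,0,0.024],"spin": 0},{"grip": 1,"slide": [0,0,0],"spin": 0},{"grip": 1,"slide": [0,0,0],"spin": 0}])

```text
time: 8.28
tool_pos: [0.524, -0.1681, 0.1323]
ee_rot: [3.142, -0.0, 2.905]
wrist_force: [-0.4, 0.1, -1.4]
width: 0.0273
finger_force: 30.7
```

```bash
python3 - <<'E'
from h import *
o=sensors.get_obs();c=camera_info('wrist');im=snapshot('wrist')
cv2.imwrite('pics/w6.png',im[...,::-1])
T=o['tool_pos'];print(T,o['ee_rot'],o['time'],o['wrist_force'],o['wrist_torque'])
print(proj(c,[[.5224,-.1671,.05],list(T-[.0013,0,.075])]))
cv2.imwrite('pics/c6.png',cv2.resize(im[190:310,240:400,::-1],None,fx=5,fy=5))
E
```

```text
[ 0.5240217  -0.16808327  0.13231951] [ 3.14150389e+00 -8.03488352e-05  2.90492106e+00] 8.275 [-0.42870647  0.11039525 -1.44622223] [ 0.10044722 -0.05410436 -0.00528335]
[[318.37941322 252.20286927]
 [317.20993674 256.1083949 ]]
```

View pics/c6.png

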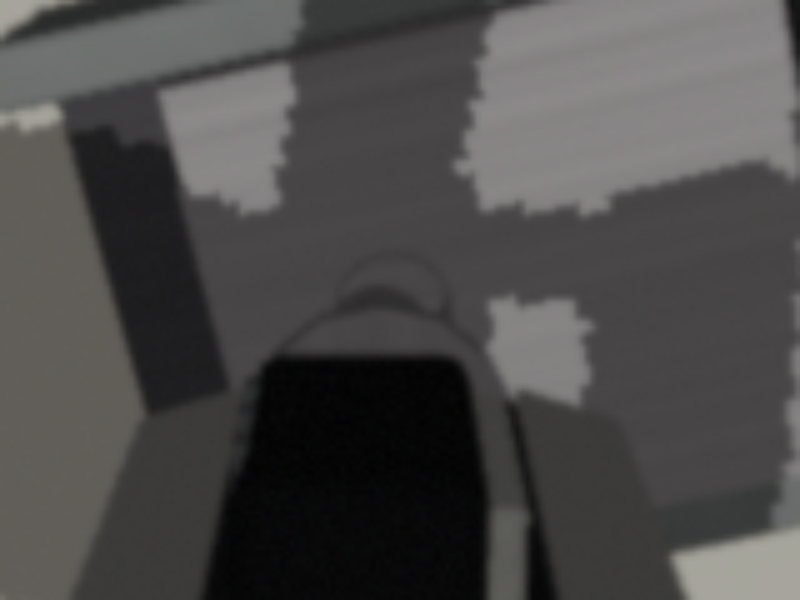

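The close crop shows the carriage hole ring at about (318.7,251), where it was predicted, just ahead of the flange. The pin's axis is about 1.5 mm short of it along tool y, so I'll shift and lower gently.

Call:
arm_command(plan=[{"grip": 1,"slide": [0,0.003,0],"spin": 0},{"grip": 1,"slide": [0,0,0.004],"spin": 0},{"grip": 1,"slide": [0,0,0.004],"spin": 0},{"grip": 1,"slide": [0,0,0.004],"spin": 0},{"grip": 1,"slide": [0,0,0.004],"spin": 0},{"grip": 1,"slide": [0,0,0],"spin": 0}])

```text
time: 9.07
tool_pos: [0.5239, -0.1665, 0.1241]
ee_rot: [3.141, -0.001, 2.905]
wrist_force: [-0.0, -0.2, -1.7]
width: 0.0276
finger_force: 30.8
```

Call:
arm_command(plan=[{"grip": 1,"slide": [0,0,0.003],"spin": 0},{"grip": 1,"slide": [0,0,0.003],"spin": 0},{"grip": 1,"slide": [0,0,0.003],"spin": 0},{"grip": 1,"slide": [0,0,0],"spin": 0}])

```text
time: 9.57
tool_pos: [0.524, -0.1665, 0.1197]
ee_rot: [3.141, -0.0, 2.905]
wrist_force: [-0.0, 0.5, -1.1]
width: 0.0272
finger_force: 29.2
```

Call:
arm_command(plan=[{"grip": 1,"slide": [0,0,0.003],"spin": 0},{"grip": 1,"slide": [0,0,0.003],"spin": 0},{"grip": 1,"slide": [0,0,0.003],"spin": 0},{"grip": 1,"slide": [0,0,0],"spin": 0}])

```text
time: 10.07
tool_pos: [0.524, -0.1665, 0.1152]
ee_rot: [3.141, -0.0, 2.905]
wrist_force: [0.8, -0.2, -1.1]
width: 0.0272
finger_force: 30.4
```

Call:
arm_command(plan=[{"grip": 1,"slide": [0,0,0.002],"spin": 0},{"grip": 1,"slide": [0,0,0.002],"spin": 0},{"grip": 1,"slide": [0,0,0],"spin": 0}])

```text
time: 10.45
tool_pos: [0.524, -0.1665, 0.1133]
ee_rot: [3.141, -0.0, 2.905]
wrist_force: [0.4, -0.1, -2.4]
width: 0.0274
finger_force: 30.6
```

Call:
arm_command(plan=[{"grip": 1,"slide": [0,0,0.001],"spin": 0},{"grip": 1,"slide": [0,0,0.001],"spin": 0},{"grip": 1,"slide": [0,0,0],"spin": 0}])

```text
time: 10.82
tool_pos: [0.524, -0.1665, 0.1124]
ee_rot: [3.141, -0.0, 2.905]
wrist_force: [0.4, -0.9, -1.2]
width: 0.0278
finger_force: 30.8
```

Call:
arm_command(plan=[{"grip": 1,"slide": [0,0,0.001],"spin": 0},{"grip": 1,"slide": [0,0,0.001],"spin": 0},{"grip": 1,"slide": [0,0,0],"spin": 0}])

```text
time: 11.2
tool_pos: [0.524, -0.1665, 0.1114]
ee_rot: [3.141, -0.0, 2.905]
wrist_force: [0.0, -0.9, -0.9]
width: 0.0276
finger_force: 30.8
```

Call:
arm_command(plan=[{"grip": 1,"slide": [0,0,0.001],"spin": 0},{"grip": 1,"slide": [0,0,0.001],"spin": 0},{"grip": 1,"slide": [0,0,0],"spin": 0}])

```text
time: 11.58
tool_pos: [0.5244, -0.1668, 0.111]
ee_rot: [-3.141, 0.001, 2.905]
wrist_force: [-1.0, -0.8, 1.1]
width: 0.0276
finger_force: 30.7
```

Call:
arm_command(plan=[{"grip": 1,"slide": [0,0,0.001],"spin": 0},{"grip": 1,"slide": [0,0,0],"spin": 0}])

```text
time: 11.82
tool_pos: [0.5242, -0.1667, 0.1109]
ee_rot: [-3.141, 0.001, 2.905]
wrist_force: [-1.1, -0.0, 5.3]
width: 0.0283
finger_force: 30.2
```

Call:
arm_command(plan=[{"grip": 1,"slide": [0.0005,0.002,0],"spin": 0},{"grip": 1,"slide": [0.0009,0.0039,0],"spin": 0},{"grip": 1,"slide": [0.0009,0.0039,0],"spin": 0},{"grip": 1,"slide": [0.0009,0.0039,0],"spin": 0},{"grip": 1,"slide": [0,0,0],"spin": 0}])

```text
time: 12.45
tool_pos: [0.5247, -0.1597, 0.1109]
ee_rot: [-3.141, 0.002, 2.905]
wrist_force: [-1.3, -1.2, 5.5]
width: 0.0276
finger_force: 30.2
```

Call:
arm_command(plan=[{"grip": 1,"slide": [0.0009,0.0039,0],"spin": 0},{"grip": 1,"slide": [0.0009,0.0039,0],"spin": 0},{"grip": 1,"slide": [0.0009,0.0039,0],"spin": 0},{"grip": 1,"slide": [0,0,0],"spin": 0}])

```text
time: 12.95
tool_pos: [0.5247, -0.1537, 0.1109]
ee_rot: [-3.141, 0.002, 2.905]
wrist_force: [-0.7, -0.5, 5.1]
width: 0.0271
finger_force: 29.2
```

Call:
arm_command(plan=[{"grip": 1,"slide": [0.0005,0.002,0],"spin": 0},{"grip": 1,"slide": [0.0005,0.002,0],"spin": 0},{"grip": 1,"slide": [0.0005,0.002,0],"spin": 0},{"grip": 1,"slide": [0,0,0],"spin": 0}])

```text
time: 13.45
tool_pos: [0.5247, -0.1506, 0.1109]
ee_rot: [-3.141, 0.002, 2.905]
wrist_force: [-0.4, -1.5, 7.1]
width: 0.0274
finger_force: 30.2
```

Call:
arm_command(plan=[{"grip": 1,"slide": [0.0005,0.002,0],"spin": 0},{"grip": 1,"slide": [0.0005,0.002,0],"spin": 0},{"grip": 1,"slide": [0.0005,0.002,0],"spin": 0},{"grip": 1,"slide": [0,0,0],"spin": 0}])

```text
time: 13.95
tool_pos: [0.5248, -0.1475, 0.1109]
ee_rot: [-3.141, 0.002, 2.905]
wrist_force: [-1.1, -1.0, 5.2]
width: 0.0274
finger_force: 30.7
```

Call:
arm_command(plan=[{"grip": 1,"slide": [0.0005,0.002,0],"spin": 0},{"grip": 1,"slide": [0.0005,0.002,0],"spin": 0},{"grip": 1,"slide": [0.0005,0.002,0],"spin": 0},{"grip": 1,"slide": [0,0,0],"spin": 0}])

```text
time: 14.45
tool_pos: [0.5248, -0.1444, 0.111]
ee_rot: [-3.141, 0.002, 2.905]
wrist_force: [0.1, -0.9, 6.1]
width: 0.0271
finger_force: 29.3
```

Call:
arm_command(plan=[{"grip": 1,"slide": [0.0005,0.002,0],"spin": 0},{"grip": 1,"slide": [0.0005,0.002,0],"spin": 0},{"grip": 1,"slide": [0,0,0],"spin": 0}])

```text
time: 14.82
tool_pos: [0.5248, -0.1424, 0.1109]
ee_rot: [-3.141, 0.002, 2.905]
wrist_force: [-0.4, -1.3, 5.7]
width: 0.0276
finger_force: 30.6
```

Call:
arm_command(plan=[{"grip": 1,"slide": [0.0005,0.002,0],"spin": 0},{"grip": 1,"slide": [0.0005,0.002,0],"spin": 0},{"grip": 1,"slide": [0.0005,0.002,0],"spin": 0},{"grip": 1,"slide": [0,0,0],"spin": 0}])

```text
time: 15.32
tool_pos: [0.5248, -0.1393, 0.111]
ee_rot: [-3.142, 0.002, 2.905]
wrist_force: [0.3, -1.5, 6.0]
width: 0.0273
finger_force: 29.3
```

Call:
arm_command(plan=[{"grip": 1,"slide": [0.0005,0.002,0],"spin": 0},{"grip": 1,"slide": [0.0005,0.002,0],"spin": 0},{"grip": 1,"slide": [0,0,0],"spin": 0}])

```text
time: 15.7
tool_pos: [0.5248, -0.1372, 0.1109]
ee_rot: [-3.142, 0.002, 2.905]
wrist_force: [-0.8, -1.3, 5.5]
width: 0.0275
finger_force: 30.5
```

Call:
arm_command(plan=[{"grip": 1,"slide": [0.0005,0.002,0],"spin": 0},{"grip": 1,"slide": [0.0005,0.002,0],"spin": 0},{"grip": 1,"slide": [0.0005,0.002,0],"spin": 0},{"grip": 1,"slide": [0,0,0],"spin": 0}])

```text
time: 16.2
tool_pos: [0.5248, -0.1341, 0.111]
ee_rot: [-3.142, 0.002, 2.905]
wrist_force: [-0.1, -0.2, 6.4]
width: 0.0274
finger_force: 29.2
```

Call:
arm_command(plan=[{"grip": 1,"slide": [0.0005,0.002,0],"spin": 0},{"grip": 1,"slide": [0.0005,0.002,0],"spin": 0},{"grip": 1,"slide": [0,0,0],"spin": 0}])

```text
time: 16.58
tool_pos: [0.5248, -0.1321, 0.111]
ee_rot: [-3.142, 0.003, 2.905]
wrist_force: [0.3, -2.3, 6.4]
width: 0.0278
finger_force: 30.5
```

Call:
arm_command(plan=[{"grip": 1,"slide": [0.0004,0.002,0],"spin": 0},{"grip": 1,"slide": [0.0004,0.002,0],"spin": 0},{"grip": 1,"slide": [0.0004,0.002,0],"spin": 0},{"grip": 1,"slide": [0,0,0],"spin": 0}])

```text
time: 17.08
tool_pos: [0.525, -0.1289, 0.1109]
ee_rot: [3.141, 0.003, 2.905]
wrist_force: [0.2, 0.2, 5.2]
width: 0.0272
finger_force: 29.2
```

Call:
arm_command(plan=[{"grip": 1,"slide": [0.0004,0.002,0],"spin": 0},{"grip": 1,"slide": [0.0004,0.002,0],"spin": 0},{"grip": 1,"slide": [0,0,0],"spin": 0}])

```text
time: 17.45
tool_pos: [0.5252, -0.1268, 0.1109]
ee_rot: [3.141, 0.003, 2.905]
wrist_force: [0.9, -1.0, 5.3]
width: 0.0278
finger_force: 29.8
```

Call:
arm_command(plan=[{"grip": 1,"slide": [0.0004,0.002,0],"spin": 0},{"grip": 1,"slide": [0.0004,0.002,0],"spin": 0},{"grip": 1,"slide": [0,0,0],"spin": 0}])

```text
time: 17.82
tool_pos: [0.525, -0.1246, 0.1106]
ee_rot: [3.141, 0.002, 2.905]
wrist_force: [0.5, -1.2, 5.3]
width: 0.0275
finger_force: 30.3
```

Call:
arm_command(plan=[{"grip": 1,"slide": [0.0004,0.002,0],"spin": 0},{"grip": 1,"slide": [0.0004,0.002,0],"spin": 0},{"grip": 1,"slide": [0,0,0],"spin": 0}])

```text
time: 18.2
tool_pos: [0.5244, -0.1218, 0.109]
ee_rot: [3.14, -0.001, 2.905]
wrist_force: [3.6, 0.1, -1.3]
width: 0.0275
finger_force: 30.6
```

Call:
arm_command(plan=[{"grip": 1,"slide": [0,0,0.001],"spin": 0},{"grip": 1,"slide": [0.0002,0.001,0.001],"spin": 0},{"grip": 1,"slide": [0,0,0],"spin": 0}])

```text
time: 18.58
tool_pos: [0.5243, -0.1215, 0.1086]
ee_rot: [3.14, -0.001, 2.905]
wrist_force: [1.8, 1.6, -0.7]
width: 0.0278
finger_force: 30.2
```

Call:
arm_command(plan=[{"grip": 1,"slide": [0.0002,0.001,0.001],"spin": 0},{"grip": 1,"slide": [0,0,0.001],"spin": 0},{"grip": 1,"slide": [0,0,0],"spin": 0}])

```text
time: 18.95
tool_pos: [0.5244, -0.1213, 0.1081]
ee_rot: [3.141, -0.0, 2.905]
wrist_force: [1.0, 3.9, 0.9]
width: 0.0272
finger_force: 29.6
```

Call:
arm_command(plan=[{"grip": 1,"slide": [0.0002,0.001,0],"spin": 0},{"grip": 1,"slide": [0.0002,0.001,0],"spin": 0},{"grip": 1,"slide": [0,0,0],"spin": 0}])

```text
time: 19.32
tool_pos: [0.5244, -0.1209, 0.1079]
ee_rot: [-3.141, 0.0, 2.905]
wrist_force: [1.8, 2.1, 0.3]
width: 0.0273
finger_force: 29.2
```

Call:
arm_command(plan=[{"grip": 1,"slide": [0,0,0.001],"spin": 0},{"grip": 1,"slide": [0,0,0.001],"spin": 0},{"grip": 1,"slide": [0,0,0],"spin": 0}])

```text
time: 19.7
tool_pos: [0.5244, -0.1205, 0.1072]
ee_rot: [3.141, 0.0, 2.905]
wrist_force: [1.1, 4.1, 2.7]
width: 0.0275
finger_force: 29.8
```

Call:
arm_command(plan=[{"grip": 1,"slide": [-0.0003,0.0011,0],"spin": 0},{"grip": 1,"slide": [0,0.001,0],"spin": 0},{"grip": 1,"slide": [0,0,0.001],"spin": 0},{"grip": 1,"slide": [0,0,0],"spin": 0}])

```text
time: 20.2
tool_pos: [0.5247, -0.1199, 0.1065]
ee_rot: [-3.141, -0.0, 2.905]
wrist_force: [1.7, 1.9, 3.2]
width: 0.0276
finger_force: 29.2
```

Call:
arm_command(plan=[{"grip": 1,"slide": [0,0,0.002],"spin": 0},{"grip": 1,"slide": [0,0,0.002],"spin": 0},{"grip": 1,"slide": [0,0,0],"spin": 0}])

```text
time: 20.58
tool_pos: [0.5247, -0.1195, 0.1037]
ee_rot: [3.141, -0.001, 2.905]
wrist_force: [3.3, 3.3, -2.2]
width: 0.0276
finger_force: 29.4
```

Call:
arm_command(plan=[{"grip": 1,"slide": [-0.0004,0.0007,0.002],"spin": 0},{"grip": 1,"slide": [0,0,0.003],"spin": 0},{"grip": 1,"slide": [0,0,0.003],"spin": 0},{"grip": 1,"slide": [0,0,0],"spin": 0}])

```text
time: 21.08
tool_pos: [0.5249, -0.1194, 0.1002]
ee_rot: [3.142, -0.001, 2.905]
wrist_force: [1.6, 2.7, -1.7]
width: 0.0271
finger_force: 29.2
```

Call:
arm_command(plan=[{"grip": 1,"slide": [0,0,0.003],"spin": 0},{"grip": 1,"slide": [0,0,0.003],"spin": 0},{"grip": 1,"slide": [0,0,0.003],"spin": 0},{"grip": 1,"slide": [0,0,0],"spin": 0}])

```text
time: 21.58
tool_pos: [0.5249, -0.1194, 0.0956]
ee_rot: [3.142, -0.001, 2.905]
wrist_force: [0.9, 2.4, -1.9]
width: 0.0273
finger_force: 29.6
```

Call:
arm_command(plan=[{"grip": 1,"slide": [0,0.0005,0.003],"spin": 0},{"grip": 1,"slide": [0,0,0.003],"spin": 0},{"grip": 1,"slide": [0,0,0.003],"spin": 0},{"grip": 1,"slide": [0,0,0],"spin": 0}])

```text
time: 22.08
tool_pos: [0.525, -0.1193, 0.0912]
ee_rot: [-3.141, -0.0, 2.905]
wrist_force: [1.0, 0.7, -1.6]
width: 0.0273
finger_force: 30.6
```

Call:
arm_command(plan=[{"grip": 1,"slide": [0,0,0.002],"spin": 0},{"grip": 1,"slide": [0,0,0.002],"spin": 0},{"grip": 1,"slide": [0,0,0.002],"spin": 0},{"grip": 1,"slide": [0,0,0],"spin": 0}])

```text
time: 22.58
tool_pos: [0.5251, -0.1193, 0.0883]
ee_rot: [-3.141, -0.0, 2.905]
wrist_force: [0.1, -0.2, -1.2]
width: 0.0275
finger_force: 30.3
```

Call:
arm_command(plan=[{"grip": 1,"slide": [0,0,0.002],"spin": 0},{"grip": 1,"slide": [0,0,0.002],"spin": 0},{"grip": 1,"slide": [0,0,0],"spin": 0}])

```text
time: 22.95
tool_pos: [0.5251, -0.1193, 0.0863]
ee_rot: [-3.141, -0.0, 2.905]
wrist_force: [0.0, -0.0, -1.1]
width: 0.0273
finger_force: 30.1
```

Call:
arm_command(plan=[{"grip": 1,"slide": [0,0,0.001],"spin": 0},{"grip": 1,"slide": [0,0,0.001],"spin": 0},{"grip": 1,"slide": [0,0,0],"spin": 0}])

```text
time: 23.32
tool_pos: [0.5256, -0.1193, 0.0861]
ee_rot: [-3.142, 0.001, 2.905]
wrist_force: [-0.1, 0.1, 2.1]
width: 0.0274
finger_force: 29.9
```

Call:
arm_command(plan=[{"grip": 1,"slide": [0,0,0.001],"spin": 0},{"grip": 1,"slide": [0,0,0.001],"spin": 0},{"grip": 1,"slide": [0,0,0],"spin": 0}])

```text
time: 23.7
tool_pos: [0.5257, -0.1193, 0.086]
ee_rot: [3.142, 0.002, 2.905]
wrist_force: [-0.4, 0.9, 5.9]
width: 0.0278
finger_force: 29.7
```

Call:
arm_command(plan=[{"grip": -0.1,"slide": [0,0,0],"spin": 0},{"grip": -0.1,"slide": [0,0,0],"spin": 0},{"grip": -0.1,"slide": [0,0,0],"spin": 0},{"grip": -0.1,"slide": [0,0,0],"spin": 0}])

```text
time: 24.2
tool_pos: [0.5248, -0.1192, 0.0839]
ee_rot: [-3.141, -0.001, 2.905]
wrist_force: [-0.7, -0.4, -0.1]
width: 0.0512
finger_force: 0.0
```

Released cleanly. I'll rise straight up, back off and look.

Call:
arm_command(plan=[{"grip": -0.1,"slide": [0,0,-0.02],"spin": 0},{"grip": -0.1,"slide": [0,0,-0.04],"spin": 0},{"grip": -0.1,"slide": [0,0,-0.06],"spin": 0},{"grip": -0.1,"slide": [0,0,-0.08],"spin": 0},{"grip": -0.1,"slide": [-0.05,0,-0.08],"spin": 0},{"grip": -0.1,"slide": [-0.08,0,0],"spin": 0},{"grip": -0.1,"slide": [0,0,0],"spin": 0},{"grip": -0.1,"slide": [0,0,0],"spin": 0}])

```text
time: 25.2
tool_pos: [0.5878, -0.1343, 0.2242]
ee_rot: [3.141, -0.001, 2.905]
wrist_force: [0.1, 0.5, 0.7]
width: 0.0515
finger_force: 0.0
```

```bash
python3 - <<'E'
from h import *
o=sensors.get_obs();c=camera_info('wrist');im=snapshot('wrist')
print(o['tool_pos'],o['time'])
p=proj(c,[[.5238,-.1193,.098],[.5238,-.1193,.05]]);print(p)
u,v=p[0].astype(int);cv2.imwrite('pics/c7.png',cv2.resize(im[v-60:v+60,u-80:u+80,::-1],None,fx=5,fy=5));print(u-80,v-60)
E
```

```text
[ 0.5877972  -0.13426011  0.22416955] 25.2
[[316.79106795 159.84977779]
 [316.62968067 157.66828631]]
236 99
```

View pics/c7.png

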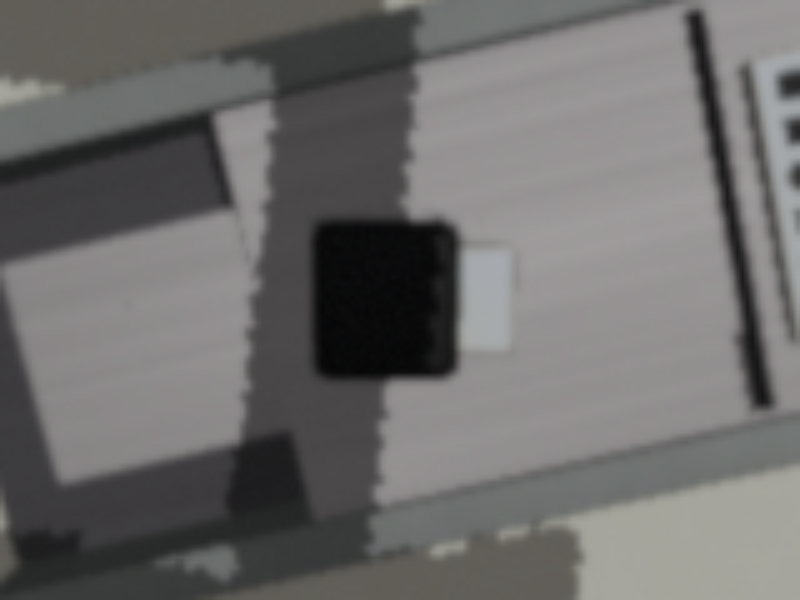

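The crop shows the pin upright and seated in the carriage, with its head at crop x 315–458 and the button out to 515. That is 40 px overall, the same free width as in the block, so the button has sprung out.

```bash
python3 -c "
from bench import ticket;print(ticket.close_job())"
```

```text
the job is handed in; nothing more can be done
None
```

The ball-lock pin is fully home through the carriage and the index bar, with its button sprung out. The plain pin was left in its block, and I handed the job in at about 25 s; no verdict came back.

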